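# Reject the failed module and hold the test station's hood open

## Robot

A 6-joint arm with a two-finger parallel gripper is mounted at the origin on the work surface. World frame = base frame: x ahead of the robot, y to its left, z up, the work surface at z = 0. Lengths are in m, angles in rad, forces in N, time in s.
With the tool pointing down it reaches from about 0.325 to 0.85 m from the base axis. Payload 15.5 kg.
Tool frame: the origin (TCP) lies on the centre line of the jaws, within the pads' length; the fingertips stand 25 mm ahead of it and the grasp point (between the pads) lies 6 mm ahead of it (manip.tip_extent is the z of the fingertips in the tool frame, in m); z points along the fingers, y is the line along which they close (so a half turn about z gives the same grasp; the last joint's range is limited). The gripper opens to 91 mm and grips with 3 to 60 N. Pads are 32 mm wide; open, the fingers measure 118 mm over their backs; the gripper's body (76 mm by 178 mm) begins 60 mm behind the grasp point.
Start: joints at [-1.22, 0.494, 1.345, -0, 1.302, -0.096], TCP at [0.27, -0.564, 0.239] pointing down, gripper open.
Joint ranges: [-2.91, 2.91], [-0.82, 2.16], [0.22, 2.67], [-1.22, 4.37], [0.12, 2.79], [-3.08, 3.08]. Speed limits (rad/s): [1.89, 1.89, 2.57, 3.01, 3.01, 3.01].

## Interface

Orientations are given as a rotation vector (axis times angle).
In Python, from rig import manip gives the robot as it stands.
- The arm moves only by the tool servo_tool, never from a script. Its argument "rows" is a list that holds one entry, the list of rows, each a list of 7 numbers: the turn, a rotation vector about the tool's x, y, z in degrees, then the shift along the tool's x, y, z in m, then the opening, from 0 (shut) to 1 (fully open). In form: [[[ax, ay, az, tx, ty, tz, grip], ...]]. A call has 1 to 10 rows; each row shifts and turns the commanded pose from where the row before left it, along the tool's axes as they then stand; what a row does not reach is not made up. A row lasts 1/8 s, in which the tool goes at most 62.5 mm and 10.7 degrees, less where a joint would pass 70% of its speed; a pose out of reach is approached as far as the arm can. A call is refused whole if a number of a shift passes 0.0625 or a number of a turn 10.7, either way. A call with a gripper value outside its range is refused whole. The fingers move at their own pace and stop on an object; the grip force is fixed at half the most. Time passes only in rows, so rows that do not move let the fingers close. It gives the time, the measured TCP pose, the force, the opening and the grip force at its end, in the units of the state.
- manip.state(): the state, without advancing time (a new reading comes with each control period).
- manip.read_camera(name): name is "scene" or "side" or "wrist"; returns a dict with "image" (480x640x3 uint8, red, green, blue), "camera_matrix" (3x3 intrinsics, pixels), "rvec" (rotation vector, rad) and "tvec" (3), from world to camera coordinates, as OpenCV has them. Camera axes: x right, y down, z forward; pixel columns grow to the right and rows downward; lengths in m; the calibration is good to about 2 mm. A picture is of the moment at which its call begins. There is no depth.
- manip.close_job(): hands the job in; it is judged then, once.
The state is a dict: "time_s": time; "qpos": joint angles; "joint_velocities": joint speeds; "joint_efforts": joint torques, N m; "ee_pos": TCP position; "orientation": TCP orientation; "force": force on the tool from outside, world axes, zero at the start; "wrist_torque": the same for the moment, N m; "grip_width": finger opening in m; "gripper_force": force on a finger pad.
Only numpy, scipy, OpenCV 4.12 (cv2) and the standard library are available. Lean on these libraries where they do the work, as an engineer would, in place of code of your own. Each camera call takes 0.05 s, during which the arm holds its last target. There are 200 camera calls.

## Task

The power module with the red dot has failed its test: drop it into the wire reject basket. Then lift the clear, self-closing safety hood of the test station by its handle and hold it steady, open at 60 degrees, so that a colleague can load the next module; finish while still holding it there, because it falls shut when let go. Leave the module with the white dot, the basket and the other things on the bench where they are.

Things in the scene. Friction and masses are not known exactly. Their poses are not given: they have to be found in the camera images.
- failed_centre (a point): Centre (half-way up) of the failed power module, with a red dot 22 mm across on top: green circuit board 78 x 42 x 2 mm on 4 mm feet, carrying a steel shell 52 x 40 x 16 mm and a green terminal block at either end; 22 mm high, about 90 g. Lies flat, loose on the bench, this point 11 mm up. x along its length, y across its width, z up. Can be gripped across its width.
- failed: The same failed module with the red dot; origin at the centre of its underside.
- untested_centre (a point): Centre (half-way up) of the module with a white dot, otherwise the same; not tested yet, to be left where it lies. The two may lie in either place.
- basket: Open wire reject basket of steel wire, loose, 0.6 kg, with two thin scrap boards on its floor: 170 (x) x 210 (y) mm outside, 85 mm high, walls 4 mm, floor 3 mm, the scrap up to 11 mm. Origin at the centre of its underside, z up.
- hinge (a point): Middle of the hinge axis of the test station's hood, 106 mm above the bench. The station is a grey box 190 (x) x 240 (y) x 100 mm high, fixed; the hinge is above its rear top edge. y along the hinge axis; x points from the station's front to its rear, so box and shut hood lie on the -x side of this point; z up. This frame does not turn with the hood.
- hood (a joint): Angle of the safety hood in rad: 0 shut (level on the box), grows as its front edge is lifted; 60 degrees is 1.047; stop at 1.45. A clear panel in a yellow frame 12 mm thick, 240 mm wide, front edge 194 mm from the hinge axis. Its weight (about 0.4 kg) and a torsion spring shut it from any angle; lifting takes about 2 to 4 N at the handle.
- handle (a point): Middle of the hood's handle: a black round bar 12 mm thick, 120 mm long, parallel to the hinge, a leg at either end, its axis 239 mm from the hinge axis, 45 mm in front of the hood's edge (39 mm clear between them), 106 mm above the bench when shut, nothing under it. Turns with the hood: y along the bar, x towards the hinge. The round bar can turn between gripped fingers as the hood opens.
- spool_centre (a point): Centre of a solder reel, 56 mm across, 38 mm high, standing loose on the bench; leave alone.
- can_centre (a point): Centre of a white and purple spray can, 52 mm across, 162 mm high, standing loose; leave alone.
- screwdriver: Screwdriver with blue handle, 170 mm, lying loose along its x; origin under its middle; leave alone.
- pliers: Pliers with orange handles, about 155 mm long, 15 mm thick, lying loose along their x; origin under the pivot; leave alone.
- phone: Black phone 150 (x) x 73 (y) x 8 mm, lying loose; origin at the centre of its underside; leave alone.

How it is judged:
By the outcome, as a careful person would: the job done as asked, in the order asked, and still so for the second after the job is handed in, while the arm keeps its last pose, push and grip.
It also fails if it takes over 58 s, if anything falls off the work surface, if the arm or the gripper's body presses on something with over 40 N, if the wrist force passes 120 N, or if a joint passes its speed limit or range.

## Working session

There is one attempt and no reset: what is moved stays moved. The work goes in short steps, Python scripts to look and compute and a tool call to move; the robot and the scene stay as the last step left them, time stands still between calls to the robot, and variables do not carry over. Pictures are saved under pics/ and viewed, at most 10 in all, crops included, and the job is handed in when it is done.

Besides the shell and the picture viewer there is one more tool, called in YAML: its name, and indented under it one key for each argument. servo_tool: Moves the arm, as the interface text tells. Its arguments: {"type":"object","properties":{"rows":{"type":"array","items":{"type":"array","items":{"type":"array","items":{"type":"number"}}}}},"required":["rows"]}

```bash
ls; mkdir -p pics
python3 - <<'E'
from rig import manip
import cv2
for n in("scene","side"):
    d=manip.read_camera(n);cv2.imwrite(f"pics/{n}0.png",d["image"][:,:,::-1]);
    R=cv2.Rodrigues(d["rvec"])[0];print(n,(-R.T@d["tvec"].reshape(3)).round(3),d["camera_matrix"][0,0])
s=manip.state();print(s,manip.tip_extent)
E
```

```text
pics
scene [ 1.626 -0.145  1.097] 612.0303797735395
side [0.043 0.863 0.81 ] 460.50948125161733
{'time_s': 0.1, 'qpos': array([-1.21950631e+00,  4.94086689e-01,  1.34603882e+00, -1.52405060e-05,
        1.30251722e+00, -9.54944371e-02]), 'joint_velocities': array([ 6.73528359e-04, -9.08823413e-05, -2.13382141e-03, -2.18803980e-03,
        8.72826738e-05,  2.41002669e-04]), 'joint_efforts': array([ 7.66831126e-04, -8.80243206e+01, -3.82542551e+01,  7.07298098e-02,
        4.83307277e-02, -6.94920823e-05]), 'ee_pos': array([ 0.26993865, -0.56336224,  0.23842953]), 'orientation': array([-3.06251374e+00, -6.95760636e-01,  2.33202042e-04]), 'force': array([-0.12842899, -0.03530384, -0.94860298]), 'wrist_torque': array([ 0.04696836, -0.01425317, -0.04873897]), 'gripper_force': 0.0, 'grip_width': 0.09120597402624461} 0.025
```

View pics/scene0.png

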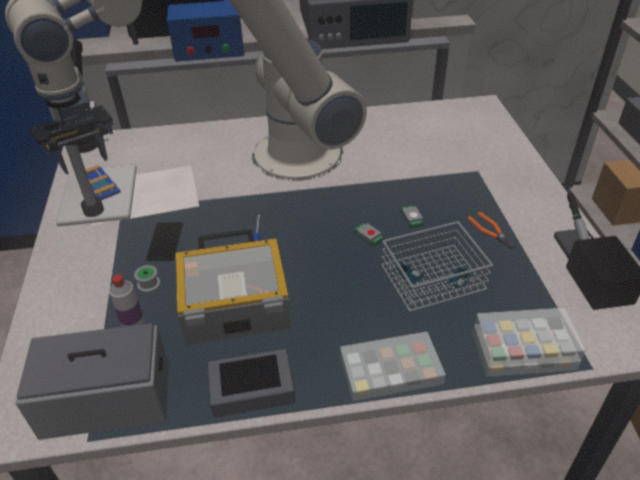

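View pics/side0.png

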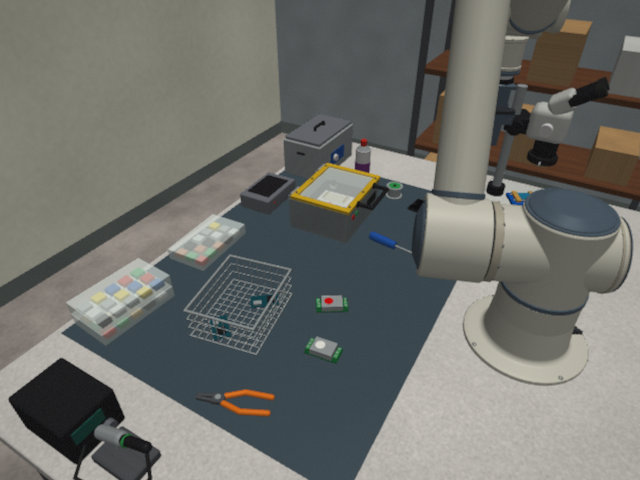

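The scene view shows the red-dot module at (371,232), white-dot at (413,215), basket around (437,265), and the station around (232,285) with its handle at (225,238), facing the robot. The side view has red at (328,301), white at (320,345), the basket around (240,302), and the hood around (337,190). I'll enlarge these for accurate pixels.

Run:
```python
import cv2,numpy as np
def crop(f,x,y,w,h,k,o):
    cv2.imwrite(o,cv2.resize(cv2.imread(f)[y:y+h,x:x+w],None,fx=k,fy=k,interpolation=cv2.INTER_CUBIC))
a=cv2.imread('pics/scene0.png');b=cv2.imread('pics/side0.png')
r=lambda i,x,y,w,h,k:cv2.resize(i[y:y+h,x:x+w],None,fx=k,fy=k,interpolation=cv2.INTER_CUBIC)
# left: scene 340..500 x 195..315 x5 => 800x600
cv2.imwrite('pics/c1.png',r(a,340,195,160,120,5))
cv2.imwrite('pics/c2.png',np.vstack([r(a,165,205,160,60,5),r(b,270,155,160,60,5)]))
cv2.imwrite('pics/c3.png',r(b,180,245,200,150,4))
```

```text
(no output)
```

View pics/c1.png

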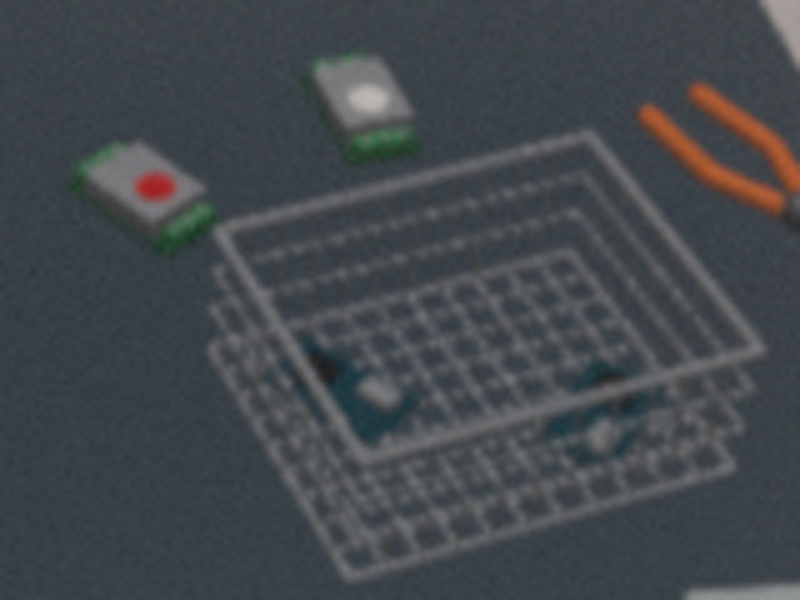

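View pics/c2.png

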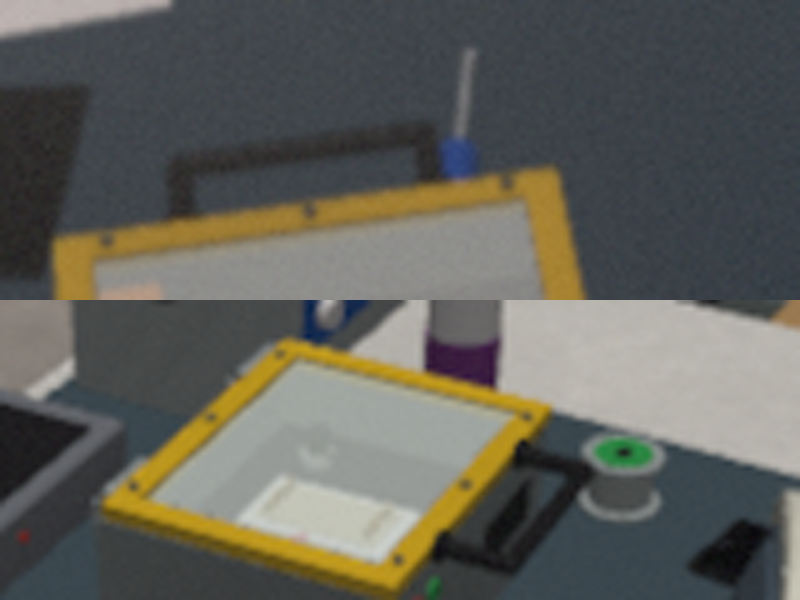

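View pics/c3.png

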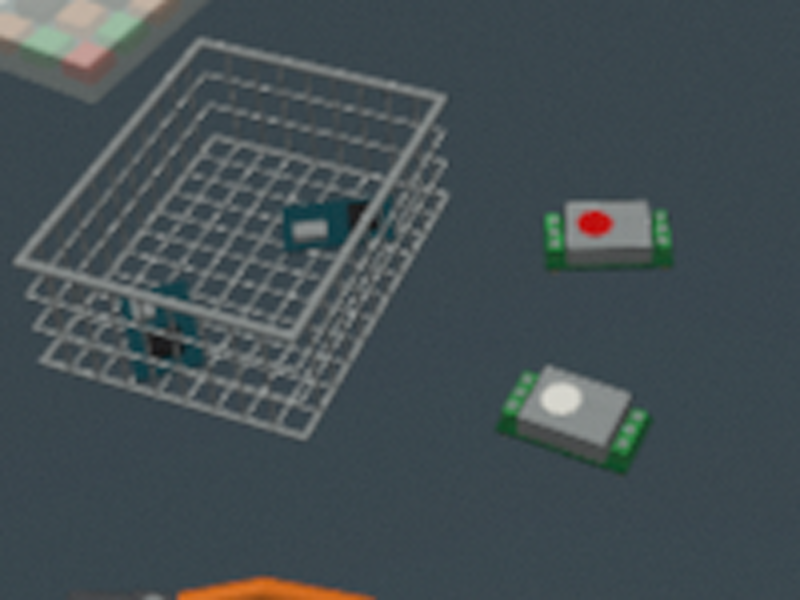

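Crop pixels. In c1, the red shell top corners are (137,142),(207,188),(160,222),(88,180), and the rim corners are (218,230),(590,133),(763,348),(370,457). In c3, the shell is (566,202),(649,200),(652,248),(568,250), and the rim is (200,40),(443,97),(292,337),(20,262). In c2, the handle bar ends are (178,165),(430,134) in the scene half and (583,473),(505,560) in the side half. The red dot is off-centre on its shell, so I'll use the shell corners.

```bash
cat > h.py <<'E'
from rig import manip
import cv2,numpy as np
from scipy.spatial.transform import Rotation as Ro
def ray(d,uv):
    R=cv2.Rodrigues(d["rvec"])[0];C=-R.T@np.ravel(d["tvec"])
    p=np.c_[np.atleast_2d(uv),np.ones(len(np.atleast_2d(uv)))]
    return C,(np.linalg.inv(d["camera_matrix"])@p.T).T@R
def onz(d,uv,z):
    C,v=ray(d,uv);return C+v*((z-C[2])/v[:,2])[:,None]
def tri(d1,u1,d2,u2):
    P=lambda d:d["camera_matrix"]@np.c_[cv2.Rodrigues(d["rvec"])[0],np.ravel(d["tvec"])]
    X=cv2.triangulatePoints(P(d1),P(d2),np.float64(u1).T,np.float64(u2).T);return (X[:3]/X[3]).T
def up(xy,k,ox,oy): return (np.array(xy,float)+.5)/k-.5+[ox,oy]
def tool(): s=manip.state();return s,np.array(s["ee_pos"]),Ro.from_rotvec(s["orientation"])
E
python3 - <<'E'
from h import *
np.set_printoptions(precision=4,suppress=True)
a=manip.read_camera("scene");b=manip.read_camera("side")
c1=lambda p:up(p,5,340,195);c3=lambda p:up(p,4,180,245);t=lambda p:up(p,5,165,205);s=lambda p:up(p,5,270,95)
def show(n,A,B):
    print(n);print(A,A.mean(0));print(B,B.mean(0))
show("red",onz(a,c1([(137,142),(207,188),(160,222),(88,180)]),.022),onz(b,c3([(566,202),(649,200),(652,248),(568,250)]),.022))
show("rim",onz(a,c1([(218,230),(590,133),(763,348),(370,457)]),.085),onz(b,c3([(200,40),(443,97),(292,337),(20,262)]),.085))
print("white",onz(a,c1([(366,97)]),.022),onz(b,c3([(562,398)]),.022))
print("hood",onz(a,t([(55,237),(557,168)]),.112),onz(b,s([(290,340),(550,405),(395,592),(105,508)]),.112))
print("bar",onz(a,t([(178,165),(430,134)]),.106),onz(b,s([(583,473),(505,560)]),.106),tri(a,t([(178,165),(430,134)]),b,s([(583,473),(505,560)])))
S,p,R=tool();print(p);print(R.as_matrix())
E
```

```text
red
[[0.3992 0.1432 0.022 ]
 [0.4422 0.1722 0.022 ]
 [0.4644 0.142  0.022 ]
 [0.4253 0.1112 0.022 ]] [0.4328 0.1422 0.022 ]
[[0.459  0.1397 0.022 ]
 [0.4154 0.1123 0.022 ]
 [0.3942 0.1484 0.022 ]
 [0.4371 0.1752 0.022 ]] [0.4264 0.1439 0.022 ]
rim
[[0.5431 0.1521 0.085 ]
 [0.5031 0.3544 0.085 ]
 [0.6668 0.3858 0.085 ]
 [0.7047 0.186  0.085 ]] [0.6044 0.2696 0.085 ]
[[0.6999 0.1856 0.085 ]
 [0.5368 0.1551 0.085 ]
 [0.4985 0.3581 0.085 ]
 [0.6599 0.3884 0.085 ]] [0.5988 0.2718 0.085 ]
white [[0.3832 0.2745 0.022 ]] [[0.3827 0.2758 0.022 ]]
hood [[ 0.5289 -0.3471  0.112 ]
 [ 0.5201 -0.1084  0.112 ]] [[ 0.7091 -0.3346  0.112 ]
 [ 0.5247 -0.3404  0.112 ]
 [ 0.5103 -0.1002  0.112 ]
 [ 0.6975 -0.0941  0.112 ]]
bar [[ 0.4801 -0.2903  0.106 ]
 [ 0.4779 -0.1675  0.106 ]] [[ 0.4765 -0.2828  0.106 ]
 [ 0.4755 -0.1698  0.106 ]] [[ 0.4781 -0.2901  0.1032]
 [ 0.4761 -0.1681  0.1054]]
[ 0.27   -0.5635  0.2386]
[[ 0.9018  0.4321 -0.0003]
 [ 0.4321 -0.9018  0.0007]
 [ 0.0001 -0.0007 -1.    ]]
```

servo_tool:
  rows:
    - [[0,0,0,0.032,-0.04,0,0.8],[0,0,0,0.032,-0.04,0,0.8],[0,0,0,0.032,-0.04,0,0.8],[0,0,0,0.032,-0.04,0,0.8],[0,0,0,0.032,-0.04,0,0.8],[0,0,0,0.032,-0.04,0,0.8],[0,0,0,0.032,-0.04,0,0.8],[0,0,0,0.032,-0.04,0,0.8],[0,0,0,0.032,-0.04,0,0.8],[0,0,0,0.032,-0.04,0,0.8]]

```text
time_s: 1.45
ee_pos: [0.386, -0.0631, 0.2391]
orientation: [3.063, 0.696, 0.001]
force: [1.6, 0.0, 0.6]
grip_width: 0.073
gripper_force: 0.0
```

```bash
cat >> h.py <<'E'
def plan(pos,xyaw):
    "tool-frame turn (deg) and shift to reach pos, pointing down with tool x at xyaw deg; shift in present and in turned axes"
    s,p,R=tool();c,n=np.cos(np.radians(xyaw)),np.sin(np.radians(xyaw))
    T=Ro.from_matrix([[c,n,0],[n,-c,0],[0,0,-1]]);d=np.array(pos)-p
    print("turn",np.degrees((R.inv()*T).as_rotvec()).round(1),"shift now",R.inv().apply(d).round(4),"turned",T.inv().apply(d).round(4),"t",s["time_s"],"F",np.round(s["force"],1),"w",s["grip_width"],s["gripper_force"])
E
python3 -c "
from h import *
plan([.4295,.143,.13],33)"
```

```text
turn [ 0.  -0.  -7.4] shift now [ 0.1282 -0.1671  0.1091] turned [ 0.1487 -0.1491  0.1091] t 1.45 F [1.6 0.  0.6] w 0.07302730461460688 0.0
```

servo_tool:
  rows:
    - [[0,0,-7.4,0,0,0,0.9],[0,0,0,0.03,-0.03,0.022,0.9],[0,0,0,0.03,-0.03,0.022,0.9],[0,0,0,0.03,-0.03,0.022,0.9],[0,0,0,0.03,-0.03,0.022,0.9],[0,0,0,0.0287,-0.0291,0.021,0.9],[0,0,0,0,0,0,0.9]]

```text
time_s: 2.33
ee_pos: [0.429, 0.1433, 0.1286]
orientation: [-3.011, -0.897, 0.003]
force: [-0.1, -0.4, -0.7]
grip_width: 0.0815
gripper_force: 0.0
```

Run:
```python
from h import *
plan([.4295,.143,.033],33)
w=manip.read_camera("wrist");im=w["image"].copy()
# project predicted centre/fingertips
P=np.array([[.4295,.143,.022]]);print(cv2.projectPoints(P,w["rvec"],w["tvec"],w["camera_matrix"],None)[0])
cv2.imwrite("pics/w1.png",im[:,:,::-1])
```

```text
turn [-0.   0.1  0.2] shift now [0.0004 0.0006 0.0956] turned [0.0002 0.0005 0.0956] t 2.325 F [-0.1 -0.4 -0.7] w 0.0815474955487126 0.0
[[[331.27919154 248.71223865]]]
```

View pics/w1.png

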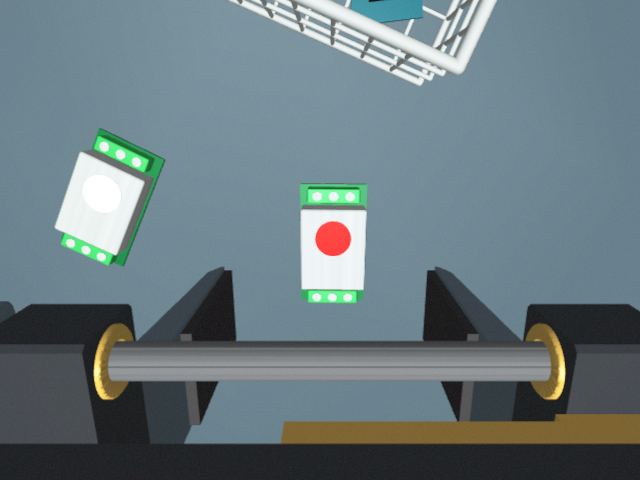

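The wrist view shows the red-dot shell centred at (333,248) against a predicted (331,249) and square to the jaws. The white-dot module is well clear at (105,200). I'll go down and grip.

servo_tool:
  rows:
    - [[0,0,0,0,0,0.035,0.9],[0,0,0,0,0,0.035,0.9],[0,0,0,0,0,0.018,0.9],[0,0,0,0,0,0.0075,0.9],[0,0,0,0,0,0,0.3],[0,0,0,0,0,0,0.3],[0,0,0,0,0,0,0.3],[0,0,0,0,0,0,0.3]]

```text
time_s: 3.38
ee_pos: [0.4295, 0.1414, 0.0348]
orientation: [3.012, 0.892, 0.001]
force: [-0.5, -0.2, 1.3]
grip_width: 0.0452
gripper_force: 0.0
```

```bash
python3 -c "
from h import *
plan([.6015,.2707,.16],11)"
```

```text
turn [ 0. -0. 22.] shift now [ 0.2147 -0.0147 -0.1251] turned [ 0.1935 -0.0941 -0.1252] t 3.375 F [-0.5 -0.2  1.3] w 0.04524582691155833 0.0
```

servo_tool:
  rows:
    - [[0,0,0,0,0,0,0],[0,0,0,0,0,0,0],[0,0,0,0,0,0,0],[0,0,0,0,0,-0.03,0],[0,0,0,0,0,-0.05,0],[0,0,0,0,0,-0.045,0]]

```text
time_s: 4.12
ee_pos: [0.429, 0.1413, 0.1609]
orientation: [-3.012, -0.892, 0.001]
force: [1.1, -0.2, -1.1]
grip_width: 0.0399
gripper_force: 30.0
```

```bash
python3 -c "
from h import *
plan([.6015,.2707,.16],11)"
```

```text
turn [-0.  0. 22.] shift now [ 0.2151 -0.0145  0.0008] turned [ 0.194  -0.0941  0.0009] t 4.125 F [ 1.1 -0.2 -1.1] w 0.03990859273300138 29.982250928878784
```

servo_tool:
  rows:
    - [[0,0,9,0,0,0,0],[0,0,9,0,0,0,0],[0,0,4,0,0,0,0],[0,0,0,0.0323,-0.0157,0,0],[0,0,0,0.0323,-0.0157,0,0],[0,0,0,0.0323,-0.0157,0,0],[0,0,0,0.0323,-0.0157,0,0],[0,0,0,0.0323,-0.0157,0,0],[0,0,0,0.0323,-0.0157,0,0],[0,0,0,0,0,0,0]]

```text
time_s: 5.38
ee_pos: [0.6029, 0.2721, 0.1588]
orientation: [-3.127, -0.302, -0.001]
force: [-1.0, -0.3, -2.0]
grip_width: 0.0401
gripper_force: 30.0
```

Run:
```python
from h import *
plan([.6015,.2707,.065],11)
a=manip.read_camera("scene")["image"][150:320,300:520]
w=manip.read_camera("wrist")["image"]
cv2.imwrite("pics/w2.png",np.hstack([cv2.resize(w,(400,300)),cv2.resize(a,(388,300))])[:,:,::-1])
```

```text
turn [-0. -0.  0.] shift now [-0.0017  0.0011  0.0938] turned [-0.0016  0.0011  0.0938] t 5.375 F [-1.  -0.3 -2. ] w 0.04012081417749598 29.982410073280334
```

View pics/w2.png

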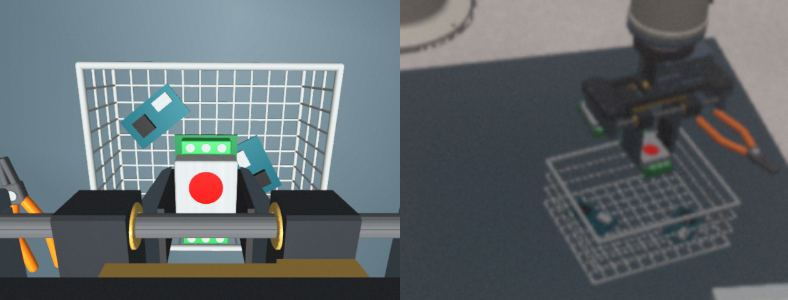

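The module is gripped, square to the basket and over its middle (wrist half: red dot (205,188), basket (80–343, 65–250)). I'll lower it and let go.

servo_tool:
  rows:
    - [[0,0,0,0,0,0.035,0],[0,0,0,0,0,0.035,0],[0,0,0,0,0,0.024,0],[0,0,0,0,0,0,0],[0,0,0,0,0,0,0.75],[0,0,0,0,0,0,0.75],[0,0,0,0,0,0,0.75],[0,0,0,0,0,0,0.75],[0,0,0,0,0,0,0.75]]

```text
time_s: 6.6
ee_pos: [0.6016, 0.2709, 0.0656]
orientation: [-3.127, -0.301, -0.0]
force: [-0.1, 0.8, 0.0]
grip_width: 0.0682
gripper_force: 0.0
```

servo_tool:
  rows:
    - [[0,0,0,0,0,-0.03,0.75],[0,0,0,0,0,-0.05,0.75],[0,0,0,0,0,-0.05,0.75],[0,0,-10.5,0,0,0,0.75],[0,0,-10.5,0,0,0,0.5],[0,0,-10.5,0,0,0,0.5],[0,0,-10.5,0,0,0,0.5],[0,0,-10.5,0,0,0,0.5],[0,0,-10.5,0,0,0,0.5],[0,0,-10.5,0,0,0,0.5]]

```text
time_s: 7.85
ee_pos: [0.6015, 0.2708, 0.1954]
orientation: [-2.319, -2.119, 0.0]
force: [0.3, 0.3, 0.6]
grip_width: 0.0457
gripper_force: 0.0
```

```bash
python3 -c "
from h import *
plan([.477,-.229,.2],92.3)"
```

```text
turn [-0.   0.  -7.5] shift now [-0.509  -0.0791 -0.0046] turned [-0.4944 -0.1445 -0.0046] t 7.85 F [0.3 0.3 0.6] w 0.045698961304590585 0.0
```

servo_tool:
  rows:
    - [[0,0,-7.5,0,0,0,0.5],[0,0,0,-0.0549,-0.016,0,0.5],[0,0,0,-0.0549,-0.016,0,0.5],[0,0,0,-0.0549,-0.016,0,0.5],[0,0,0,-0.0549,-0.016,0,0.5],[0,0,0,-0.0549,-0.016,0,0.5],[0,0,0,-0.0549,-0.016,0,0.5],[0,0,0,-0.0549,-0.016,0,0.5],[0,0,0,-0.0549,-0.016,0,0.5],[0,0,0,-0.0549,-0.016,0,0.5]]

```text
time_s: 9.1
ee_pos: [0.4743, -0.2298, 0.1956]
orientation: [2.182, 2.26, 0.0]
force: [1.4, -0.1, -0.5]
grip_width: 0.0454
gripper_force: 0.0
```

Run:
```python
from h import *
plan([.477,-.229,.115],92.3)
w=manip.read_camera("wrist");a=manip.read_camera("scene")["image"][180:320,330:510]
P=np.array([[.479,-.288,.106],[.475,-.169,.106]]);print(cv2.projectPoints(P,w["rvec"],w["tvec"],w["camera_matrix"],None)[0])
cv2.imwrite("pics/w3.png",np.vstack([w["image"][:,:],])[:,:,::-1])
cv2.imwrite("pics/a3.png",cv2.resize(a,None,fx=4,fy=4)[:,:,::-1])
```

```text
turn [ 0.   0.  -0.3] shift now [0.0007 0.0027 0.0806] turned [0.0007 0.0028 0.0806] t 9.1 F [ 1.4 -0.1 -0.5] w 0.045446749919454396 0.0
[[[334.37707882 349.73779174]]

 [[335.36126064 151.81086127]]]
```

View pics/w3.png

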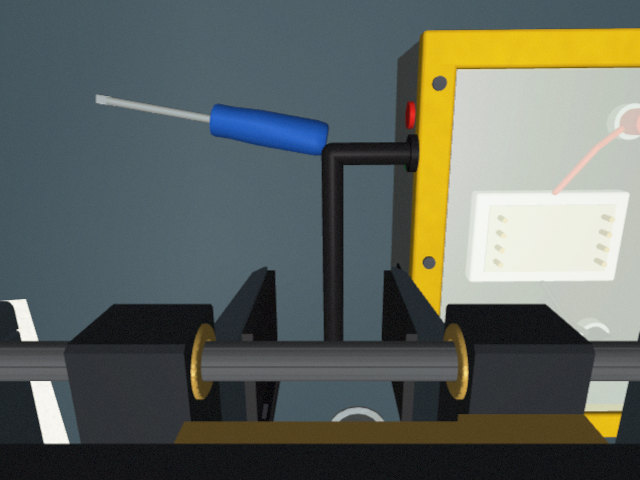

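View pics/a3.png

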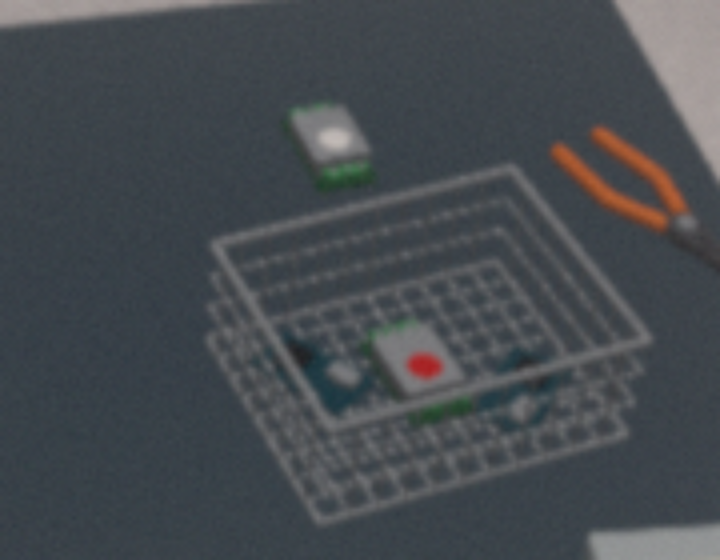

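The wrist view shows the bar vertical at column 333 (predicted 335) between the fingers, with the hood's edge at column 415 clear of the right finger. The scene crop shows the failed module lying inside the basket. I'll go down on the bar and grip it.

servo_tool:
  rows:
    - [[0,0,0,0,0.002,0,0.42],[0,0,0,0,0,0.03,0.42],[0,0,0,0,0,0.03,0.42],[0,0,0,0,0,0.0235,0.42],[0,0,0,0,0,0,0],[0,0,0,0,0,0,0],[0,0,0,0,0,0,0],[0,0,0,0,0,0,0],[0,0,0,0,0,0,0],[0,0,0,0,0,0,0]]

```text
time_s: 10.45
ee_pos: [0.4763, -0.2278, 0.1126]
orientation: [-2.182, -2.26, 0.001]
force: [-4.9, -0.7, 1.4]
grip_width: 0.0116
gripper_force: 30.0
```

Run:
```python
from h import *
s,p,R=tool();print(p,R.as_matrix().round(4),s["force"],s["grip_width"],s["gripper_force"])
```

```text
[ 0.47633394 -0.22776628  0.11261655] [[-3.530e-02  9.994e-01 -7.000e-04]
 [ 9.994e-01  3.530e-02 -1.000e-04]
 [-1.000e-04 -7.000e-04 -1.000e+00]] [-4.90081256 -0.69635576  1.40966464] 0.011618640658555904 30.02894103527069
```

servo_tool:
  rows:
    - [[0,0,0,0,0.0009,-0.0208,0],[0,0,0,0,0.0027,-0.0207,0],[0,0,0,0,0.0045,-0.0204,0],[0,0,0,0,0.0063,-0.0199,0],[0,0,0,0,0.008,-0.0193,0],[0,0,0,0,0.0096,-0.0185,0],[0,0,0,0,0,0,0],[0,0,0,0,0,0,0]]

```text
time_s: 11.45
ee_pos: [0.5062, -0.2265, 0.2322]
orientation: [-2.18, -2.258, 0.005]
force: [-20.8, -3.1, 7.1]
grip_width: 0.0112
gripper_force: 30.0
```

servo_tool:
  rows:
    - [[0,0,0,0,-0.0018,-0.001,0],[0,0,0,0,0,0,0]]

```text
time_s: 11.7
ee_pos: [0.5064, -0.2266, 0.233]
orientation: [-2.182, -2.26, 0.001]
force: [-6.5, 0.3, 0.6]
grip_width: 0.0115
gripper_force: 30.0
```

servo_tool:
  rows:
    - [[0,0,0,0,0.0106,-0.0179,0],[0,0,0,0,0.0122,-0.0168,0],[0,0,0,0,0.0136,-0.0157,0],[0,0,0,0,0,0,0]]

```text
time_s: 12.2
ee_pos: [0.5435, -0.225, 0.2844]
orientation: [-2.181, -2.26, 0.0]
force: [-11.3, 2.4, 5.8]
grip_width: 0.0113
gripper_force: 30.0
```

Run:
```python
from h import *
s,p,R=tool();g=p+.006*R.as_matrix()[:,2];print(g,s["force"])
# handle direction from hinge height: z gives angle
print(np.degrees(np.arcsin((g[2]-.106)/.239)))
```

```text
[ 0.54348897 -0.22500777  0.27840114] [-11.26194668   2.39144402   5.79469775]
46.16552926442338
```

servo_tool:
  rows:
    - [[0,0,0,0,0.0155,-0.0155,0],[0,0,0,0,0.0172,-0.0145,0],[0,0,0,0,0.018,-0.0125,0],[0,0,0,0,0,0,0],[0,0,0,0,0,0,0]]

```text
time_s: 12.82
ee_pos: [0.5941, -0.2229, 0.326]
orientation: [-2.181, -2.26, -0.001]
force: [-4.7, 6.4, 1.7]
grip_width: 0.0112
gripper_force: 30.0
```

Run:
```python
from h import *
s,p,R=tool();print(p,R.as_matrix()[:,2],s["force"])
print(np.degrees(np.arccos((.7152-p[0])/.2389)),np.degrees(np.arcsin((p[2]-.0066-.106)/.239)))
a=manip.read_camera("scene");b=manip.read_camera("side")
# overlay: predicted front hood edge (outer corners, mid-thickness) for 57..63 deg
y=np.radians(2.1);ex=np.array([np.cos(y),np.sin(y),0]);ey=np.array([-np.sin(y),np.cos(y),0]);H=np.array([.4763,-.2278,.106])+.239*ex
outs=[]
for d,(x0,y0,w,h) in((a,(150,140,200,150)),(b,(260,80,200,150))):
    im=cv2.resize(d["image"][y0:y0+h,x0:x0+w],None,fx=4,fy=4,interpolation=cv2.INTER_CUBIC)
    for t,c in((56,(255,0,0)),(60,(0,255,0)),(64,(0,0,255))):
        th=np.radians(t);q=-ex*np.cos(th)+[0,0,np.sin(th)]
        P=np.array([H+.239*q+k*ey for k in(-.06,.06)])
        u=((cv2.projectPoints(P,d["rvec"],d["tvec"],d["camera_matrix"],None)[0][:,0]-[x0,y0]+.5)*4-.5)
        cv2.line(im,*[tuple(int(round(v)) for v in r) for r in u],c,1)
    outs.append(im[:,200:600] if d is a else im[:,100:500])
    print(u.round())
cv2.imwrite("pics/f.png",np.hstack(outs)[:,:,::-1])
```

```text
[ 0.59406346 -0.22287054  0.32595273] [-1.77421556e-04  1.02444128e-03 -9.99999460e-01] [-4.73521525  6.39135909  1.7217427 ]
59.53183082338396 63.2131442345755
[[154. 248.]
 [389. 218.]]
[[357. 128.]
 [281. 187.]]
```

View pics/f.png

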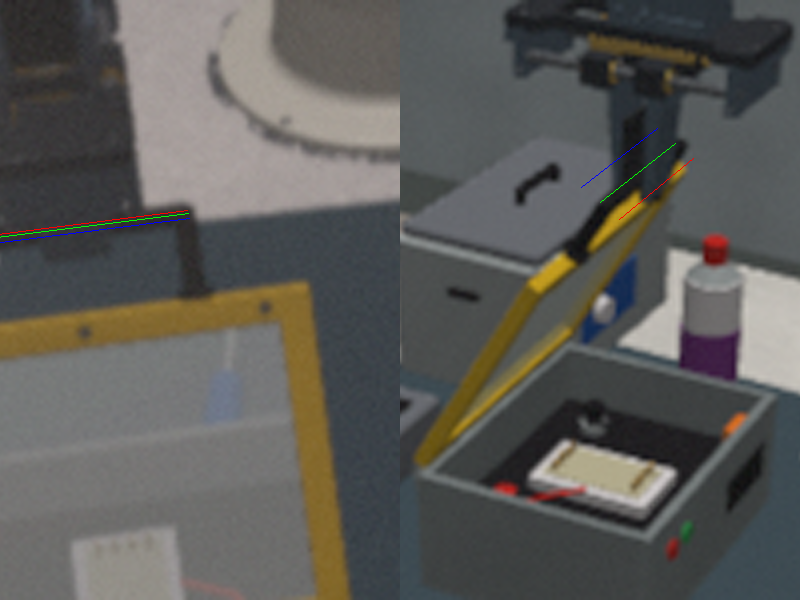

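In the side half, the bar runs from about (604,206) to (682,148), just below the green 60° line, which agrees with about 59.5° from the TCP. A small nudge is left, then hold.

servo_tool:
  rows:
    - [[0,0,0,0,0.0018,-0.001,0],[0,0,0,0,0,0,0],[0,0,0,0,0,0,0],[0,0,0,0,0,0,0],[0,0,0,0,0,0,0],[0,0,0,0,0,0,0],[0,0,0,0,0,0,0],[0,0,0,0,0,0,0]]

```text
time_s: 13.92
ee_pos: [0.5956, -0.2228, 0.3269]
orientation: [-2.181, -2.26, -0.001]
force: [-4.2, 6.2, 1.3]
grip_width: 0.0112
gripper_force: 30.0
```

Run:
```python
from h import *
s,p,R=tool();print(p,s["force"],s["joint_velocities"].round(4),s["gripper_force"])
print(np.degrees(np.arccos((.7152-p[0])/.2389)))
```

```text
[ 0.59560433 -0.22280423  0.32686467] [-4.18695803  6.17315381  1.33393471] [-0.0009  0.0018 -0.001  -0.0014  0.0004 -0.0001] 29.970783591270447
59.95965049346531
```

```bash
python3 -c "
from rig import manip
print(manip.close_job())"
```

```text
the job is handed in; nothing more can be done
None
```

The red-dot module is in the reject basket, and the arm is holding the hood steady by its handle at about 60 degrees (59.96° from the tool position); I handed the job in at about 14 s.

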